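Rebuild the stacking jewellery tower

ROBOT

A 6-joint arm with a two-finger parallel gripper is mounted at the origin on the work surface. World frame = base frame: x ahead of the robot, y to its left, z up, the work surface at z = 0. Lengths are in m, angles in rad, forces in N, time in s.
With the tool pointing down it reaches from about 0.25 to 0.775 m from the base axis. Payload 4 kg.
Tool frame: the origin (TCP) lies at the very end of the fingers, on their centre line; the grasp point (between the pads) lies hold_point_z behind it (hold_point_z is the distance from the TCP to the grasp point, in m); z points along the fingers, y is the direction in which the jaws open and shut (so a half turn about z gives the same grasp; the last joint's range is limited). The gripper opens to 94 mm and grips with 3 to 60 N. Pads are 16 mm wide; open, the fingers measure 119 mm over their backs; the gripper's body (75 mm by 177 mm) begins 78 mm behind the grasp point.
Start: joints at [0.999, 0.087, 1.371, -0, 1.684, -0.103], TCP at [0.249, 0.491, 0.206] pointing down, gripper open.
Joint ranges: [-3.1, 3.1], [-0.76, 2.03], [0.27, 2.55], [-1.08, 4.22], [0.17, 2.65], [-2.57, 2.57]. Speed limits (rad/s): [2.79, 2.79, 3.14, 3.14, 3.14, 3.14].

INTERFACE

Orientations are given as [roll, pitch, yaw] about the fixed x, y, z axes, in that order (R = Rz(yaw) Ry(pitch) Rx(roll)).
In Python, from bench import * gives the robot as it stands.
- The arm moves only by the tool step_arm, never from a script. Its argument "increments" is text: rows parted by semicolons, each of 6 numbers parted by spaces: the shift along the tool's x, y, z in cm, then the turn, a rotation vector about the tool's x, y, z in rad. A call has 1 to 5 rows; each row shifts and turns the commanded pose from where the row before left it, along the tool's axes as they then stand; what a row does not reach is not made up. A row lasts 1/10 s, in which the tool goes at most 50 mm and 8.59 degrees, less where a joint would pass 70% of its speed; a pose out of reach is approached as far as the arm can. A call is refused whole if a number of a shift passes 5 or a number of a turn 0.15, either way. A call with a gripper value outside its range is refused whole. "claw" is the gripper's target within -1 to 1 (shut at 1, half-way at 0, fully open at -1), set as the call begins (left out, the last holds). The fingers move at their own pace and stop on an object; the grip force is fixed at half the most. Time passes only in rows, so rows that do not move let the fingers close. It gives the time, the measured TCP pose, the force and the opening at its end, in the units of the state.
- get_obs(): the state, without advancing time (a new reading comes with each control period).
- snapshot(name): name is "side" or "top" or "wrist"; returns the picture (384x512x3 uint8, red, green, blue); there is no depth.
- calibration(name): a dict with "camera_matrix" (3x3 intrinsics, pixels), "k1" (the pictures are not rectified: a ray, as slopes to the right and down, at radius r is drawn at 1 + k1 r^2 times it, then the intrinsics apply), "eye" and "orientation" of the camera in the world; the wrist camera has in their place "tool_from_camera" (4x4, takes a point from camera to tool coordinates, whose origin is the TCP and whose axes are the flange's). Camera axes: x right, y up, looking along -z (the intrinsics and any distortion apply to the point x, -y, -z); pixel columns grow to the right and rows downward; lengths in m; the calibration is good to about 2 mm. A picture is of the moment at which its call begins: read the wrist's pose just before it. calibration takes no time and is no camera call.
- close_job(): hands the job in, once; it reports no verdict.
The state is a dict: "time": time; "joint_positions": joint angles; "qvel": joint speeds; "joint_torque": joint torques, N m; "tool_pos": TCP position; "ee_rot": TCP orientation; "wrist_force": force on the tool from outside, world axes, zero at the start; "wrist_torque": the same for the moment, N m; "width": finger opening in m.
Only numpy, scipy, OpenCV 4.12 (cv2) and the standard library are available. Lean on these libraries where they do the work, as an engineer would, in place of code of your own. Each camera call takes 0.05 s, during which the arm holds its last target. There are 200 camera calls.

TASK

Put the stacking jewellery tower together on the round cork coaster: the square walnut tray centred on the cork, then the blue pot on the tray, then the jade-green ring dish on the pot, and last the brass lid with its knob on top. Work from the bottom up, set each piece down rather than dropping it, and see that its foot is properly seated in the mouth below and the tower stands straight. Leave the perfume atomiser, the mirror and the shoe horn where they lie.

Things in the scene. Friction and masses are not known exactly. Their poses are not given: they have to be found in the camera images.
- walnut: origin at the centre of its underside, z up; loose square open tray of dark walnut, 66 x 66 mm outside (sides along its x and y), 36 mm high, walls 9 mm, square mouth 48 x 48 mm, flat underside, about 0.12 kg. Bottom of the tower.
- blue: origin at the centre of its underside, z up; loose round open pot of dark blue ceramic, 62 mm across, 36 mm high in all, straight sides, walls 7 mm, round mouth 48 mm across, about 0.16 kg. Its foot, 43 mm across and 5 mm high (37 mm at the bottom), drops into a 48 mm mouth till the shoulder meets the rim: seated on the walnut tray its origin is 31 mm above the tray's origin.
- jade: origin at the centre of its underside, z up; loose round ring dish of jade-green ceramic, 60 mm across, 30 mm high in all, straight sides, walls 6 mm, round mouth 48 mm across, about 0.12 kg. Its foot, 43 mm across and 5 mm high (37 mm at the bottom), drops into a 48 mm mouth till the shoulder meets the rim: seated on the blue pot its origin is 31 mm above the pot's origin.
- lid: origin at the centre of its underside, z up; loose round brass-coloured lid, a plate 58 mm across (5 to 11 mm above the origin) with a central round knob to take it by, 18 mm across (11 to 40 mm above the origin); about 0.11 kg. Its foot, 43 mm across and 5 mm high (37 mm at the bottom), drops into a 48 mm mouth till the shoulder meets the rim: seated on the jade dish its origin is 25 mm above the dish's origin.
- cork: origin at the centre of its underside, z up; fixed flat round cork coaster, light brown, 100 mm across, 6 mm thick: the tower is built on it, so the tray's origin ends 6 mm above this origin.
- slate: origin at the centre of its underside, z up; fixed flat round coaster of dark grey stone, 100 mm across, 6 mm thick: not the one to use.
- atomiser: origin at the centre of its underside, z up; loose pink glass perfume atomiser, square body 44 x 44 x 56 mm, with a white pump cap, 82 mm high in all; leave it alone.
- mirror: origin at the centre of its underside, z up; loose small square steel mirror lying flat, 70 x 70 x 8 mm; leave it alone.
- horn: origin at the centre of its underside, z up; loose matte grey plastic shoe horn lying flat at the far side, 190 mm long along its y, 36 mm wide, 11 mm high; leave it alone.
Not all that is in view belongs to the job. Of the things that look like the lid, the smaller one is meant. What is shaped like the cork but red is not meant.

How it is judged:
On the way, in this order (a step that is already met when the one before it is completed fails the run):
1. the square walnut tray stands centred on the cork coaster, released (horizontal distance between walnut and cork below 0.015 m and z of walnut in the frame of cork between 0.003 and 0.009 m and angle between walnut's own z axis and vertical below 0.08 rad and linear speed of walnut below 0.02 m/s and angular speed of walnut below 0.2 rad/s and contact force between walnut and the fingers below 0.05 N), for 0.2 s.
2. the blue pot is seated on the walnut tray, released (horizontal distance between blue and walnut below 0.006 m and z of blue in the frame of walnut between 0.028 and 0.034 m and angle between blue's own z axis and vertical below 0.08 rad and linear speed of blue below 0.02 m/s and angular speed of blue below 0.2 rad/s and contact force between blue and the fingers below 0.05 N), for 0.2 s.
3. the jade-green dish is seated on the blue pot, released (horizontal distance between jade and blue below 0.006 m and z of jade in the frame of blue between 0.028 and 0.034 m and angle between jade's own z axis and vertical below 0.08 rad and linear speed of jade below 0.02 m/s and angular speed of jade below 0.2 rad/s and contact force between jade and the fingers below 0.05 N), for 0.2 s.
4. the brass lid is seated on the jade-green dish, released (horizontal distance between lid and jade below 0.006 m and z of lid in the frame of jade between 0.022 and 0.028 m and angle between lid's own z axis and vertical below 0.08 rad and linear speed of lid below 0.02 m/s and angular speed of lid below 0.2 rad/s and contact force between lid and the fingers below 0.05 N), for 0.2 s.
At the end, for the whole second after the job is handed in: The walnut tray stands level on the cork coaster within 15 mm of its centre; the blue pot is seated on the tray, the jade dish on the pot and the lid on the dish, each within 6 mm of the axis of the one below, within 3 mm of its seated height and upright within 0.08 rad; all released and at rest (all of step 1 and all of step 2 and all of step 3 and all of step 4); the robot touches nothing.
It fails at once if a piece of the tower falls or is knocked: it moves faster than 0.5 m/s while no finger touches it ((linear speed of walnut above 0.5 m/s and contact force between walnut and the fingers below 0.05 N) or (linear speed of blue above 0.5 m/s and contact force between blue and the fingers below 0.05 N) or (linear speed of jade above 0.5 m/s and contact force between jade and the fingers below 0.05 N) or (linear speed of lid above 0.5 m/s and contact force between lid and the fingers below 0.05 N)).
It fails at once if the perfume atomiser is moved more than 15 mm or tipped (distance of atomiser from where it was at the start of the episode above 0.015 m or angle between atomiser's own z axis and vertical above 0.3 rad).
It fails at once if the mirror is moved more than 15 mm (distance of mirror from where it was at the start of the episode above 0.015 m).
It fails at once if the shoe horn is moved more than 15 mm (distance of horn from where it was at the start of the episode above 0.015 m).
It also fails if it takes over 134 s, if anything falls off the work surface, if the arm or the gripper's body presses on something with over 40 N, if the wrist force passes 120 N, or if a joint passes its speed limit or range.

## Working session

There is one attempt and no reset: what is moved stays moved. The work goes in short steps, Python scripts to look and compute and a tool call to move; the robot and the scene stay as the last step left them, time stands still between calls to the robot, and variables do not carry over. Pictures are saved under pics/ and viewed, about 12 in all and at most 16, crops included, and the job is handed in when it is done.

Besides the shell and the picture viewer there is one more tool, called after ">>>" by a JSON object that holds its "op" and its "data", one argument or row to a line. step_arm: Moves the arm, as the interface text tells. Its arguments: {"type":"object","properties":{"increments":{"type":"string"},"claw":{"type":"number"}},"required":["increments"]}

```bash
ls; mkdir -p pics; python3 - <<'E'
from bench import *
import cv2,json
o=get_obs();print({k:(v if isinstance(v,float) else [round(float(x),3) for x in v]) for k,v in o.items()} if 1 else 0)
for n in("side","top","wrist"):
    im=snapshot(n);cv2.imwrite(f"pics/{n}0.png",im[...,::-1]);c=calibration(n);print(n,c)
print([k for k in o])
E
```

```text
pics
{'time': 0.0, 'joint_positions': [0.999, 0.088, 1.372, 0.0, 1.684, -0.103], 'qvel': [0.002, 0.0, 0.001, 0.002, 0.001, -0.001], 'joint_torque': [-0.001, -34.019, -30.243, 0.072, 0.033, -0.0], 'tool_pos': [0.248, 0.49, 0.204], 'ee_rot': [-3.139, -0.0, 2.673], 'wrist_force': [-0.03, 0.026, -0.102], 'wrist_torque': [0.007, -0.043, 0.047], 'width': 0.09414730986852646}
side {'camera_matrix': array([[395.59098027,   0.        , 258.76345943],
       [  0.        , 395.59098027, 191.10944433],
       [  0.        ,   0.        ,   1.        ]]), 'k1': -0.12359188506018633, 'eye': array([ 0.48929321, -0.64259601,  0.68705229]), 'orientation': array([ 0.84423062,  0.01343897, -0.09982438])}
top {'camera_matrix': array([[423.53126357,   0.        , 251.90568991],
       [  0.        , 423.53126357, 193.77841757],
       [  0.        ,   0.        ,   1.        ]]), 'k1': -0.12151770067448553, 'eye': array([0.30509138, 0.08120552, 1.17708975]), 'orientation': array([ 0.22131128,  0.00225444, -1.54001142])}
wrist {'camera_matrix': array([[337.05042891,   0.        , 258.17445668],
       [  0.        , 337.05042891, 198.59989139],
       [  0.        ,   0.        ,   1.        ]]), 'k1': -0.020050077965050348, 'tool_from_camera': array([[ 7.73852811e-05,  9.67056822e-01,  2.54560595e-01,
         7.42778749e-02],
       [ 9.99999997e-01, -7.36807403e-05, -2.40878533e-05,
        -3.96814529e-04],
       [-4.53810973e-06,  2.54560596e-01, -9.67056825e-01,
        -1.78538860e-01],
       [ 0.00000000e+00,  0.00000000e+00,  0.00000000e+00,
         1.00000000e+00]])}
['time', 'joint_positions', 'qvel', 'joint_torque', 'tool_pos', 'ee_rot', 'wrist_force', 'wrist_torque', 'width']
```

View pics/top0.png

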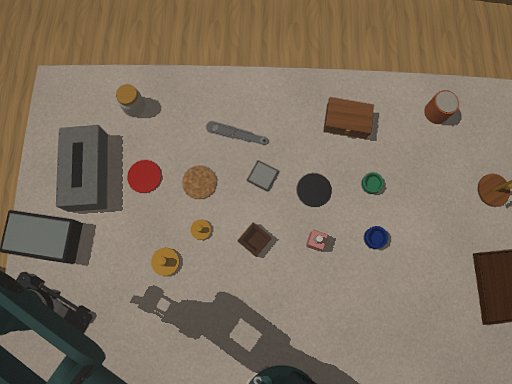

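View pics/side0.png

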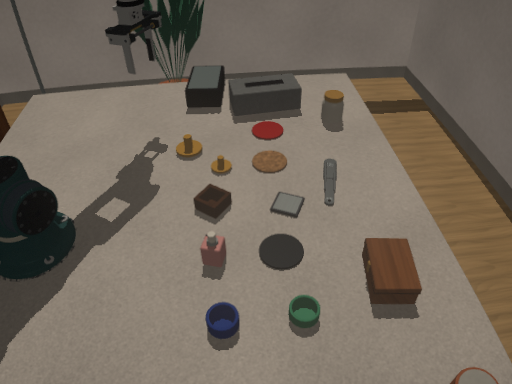

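```bash
python3 -c "
import bench;print([k for k in dir(bench) if k[0]!='_']);print(getattr(bench,'hold_point_z',None))"
```

```text
['IKError', 'calibration', 'close_job', 'get_obs', 'hold_point_z', 'snapshot']
0.0188
```

```bash
cat > h.py <<'E'
from bench import *
import numpy as np, cv2
from scipy.spatial.transform import Rotation as R
def pose(name):
    c=calibration(name)
    if 'eye' in c: return c,np.array(c['eye']),R.from_euler('xyz',c['orientation']).as_matrix()
    o=get_obs();T=np.eye(4);T[:3,:3]=R.from_euler('xyz',o['ee_rot']).as_matrix();T[:3,3]=o['tool_pos']
    T=T@c['tool_from_camera'];return c,T[:3,3],T[:3,:3]
def cast(px,z,P):
    c,e,M=P;K=c['camera_matrix'];px=np.atleast_2d(px).astype(float)
    d=(px-K[:2,2])/[K[0,0],K[1,1]];u=d.copy()
    for _ in range(20): u=d/(1+c['k1']*(u**2).sum(1,keepdims=True))
    r=np.c_[u[:,0],-u[:,1],-np.ones(len(u))]@M.T
    return e+r*((z-e[2])/r[:,2:])
def proj(p,P):
    c,e,M=P;K=c['camera_matrix'];q=(np.atleast_2d(p)-e)@M;u=np.c_[q[:,0],-q[:,1]]/-q[:,2:]
    return u*(1+c['k1']*(u**2).sum(1,keepdims=True))*[K[0,0],K[1,1]]+K[:2,2]
def grab(name,fn=None):
    P=pose(name);im=snapshot(name)[...,::-1].copy()
    if fn: cv2.imwrite('pics/'+fn,im)
    return im,P
HSV={'blue':((105,120,30),(130,255,255)),'jade':((65,80,30),(90,255,255)),'brass':((14,120,60),(30,255,255)),
'cork':((5,50,90),(20,160,255)),'walnut':((0,60,15),(18,255,100))}
def blobs(im,col,amin=60):
    m=cv2.inRange(cv2.cvtColor(im,cv2.COLOR_BGR2HSV),*map(np.array,HSV[col]))
    m=cv2.morphologyEx(m,cv2.MORPH_CLOSE,np.ones((5,5)))
    cs=cv2.findContours(m,cv2.RETR_EXTERNAL,cv2.CHAIN_APPROX_NONE)[0]
    return [c for c in sorted(cs,key=cv2.contourArea,reverse=True) if cv2.contourArea(c)>amin]
E
python3 - <<'E'
from h import *
P=pose('top');im=cv2.imread('pics/top0.png')
for n,z in dict(blue=.02,jade=.018,brass=.011,cork=.006,walnut=.02).items():
    for c in blobs(im,n)[:6]:
        (u,v),(a,b),_=cv2.minAreaRect(c);x,y,w,h=cv2.boundingRect(c)
        print(n,(round(u),round(v)),'size px',round(a),round(b),cast((u,v),z,P)[0].round(3))
E
```

```text
blue (376, 237) size px 22 22 [ 0.453 -0.254  0.02 ]
jade (372, 183) size px 20 21 [ 0.607 -0.249  0.018]
jade (274, 374) size px 17 49 [0.083 0.018 0.018]
jade (16, 311) size px 21 11 [0.212 0.736 0.018]
brass (255, 122) size px 511 244 [0.784 0.088 0.011]
brass (199, 182) size px 32 32 [0.597 0.243 0.011]
brass (164, 262) size px 27 27 [0.369 0.326 0.011]
brass (126, 94) size px 21 20 [0.866 0.483 0.011]
brass (200, 229) size px 20 19 [0.463 0.232 0.011]
brass (501, 185) size px 11 22 [ 0.617 -0.645  0.011]
cork (255, 122) size px 511 245 [0.785 0.088 0.006]
cork (349, 115) size px 47 31 [ 0.819 -0.19   0.006]
cork (198, 182) size px 33 35 [0.6   0.246 0.006]
cork (494, 190) size px 33 34 [ 0.603 -0.625  0.006]
cork (126, 93) size px 19 22 [0.872 0.488 0.006]
cork (440, 104) size px 25 37 [ 0.868 -0.479  0.006]
walnut (495, 287) size px 73 39 [ 0.318 -0.598  0.02 ]
walnut (494, 190) size px 31 33 [ 0.597 -0.618  0.02 ]
walnut (254, 239) size px 25 25 [0.439 0.081 0.02 ]
walnut (348, 121) size px 48 30 [ 0.794 -0.185  0.02 ]
walnut (437, 113) size px 27 21 [ 0.832 -0.458  0.02 ]
walnut (172, 261) size px 15 13 [0.37  0.304 0.02 ]
```

```bash
cat >> h.py <<'E'
def go(x,y,z,yaw=None):
    o=get_obs();M=R.from_euler('xyz',o['ee_rot']);d=M.inv().apply(np.array([x,y,z])-o['tool_pos'])*100
    y0=o['ee_rot'][2];t=0 if yaw is None else -((yaw-y0+np.pi/2)%np.pi-np.pi/2)
    print('shift cm',d.round(2),'dist',np.linalg.norm(d).round(1),'then turn z',round(t,3),'pose',np.round(o['tool_pos'],4),np.round(o['ee_rot'],3))
E
python3 - <<'E'
from h import *
im=cv2.imread('pics/top0.png');P=pose('top')
c=[c for c in blobs(im,'walnut') if abs(cv2.minAreaRect(c)[0][0]-254)<5][0]
b=cast(cv2.boxPoints(cv2.minAreaRect(c)),.03,P)[:,:2];d=np.diff(b,axis=0);print(np.arctan2(d[:,1],d[:,0]),np.linalg.norm(d,axis=1))
cr=cv2.resize(im[140:290,120:420],None,fx=2.6,fy=2.6,interpolation=cv2.INTER_CUBIC);cv2.imwrite('pics/crop1.png',cr)
go(.44,.08,.17)
E
```

```text
[-0.67247783 -2.25500889  2.46049643] [0.06817339 0.06782906 0.06766441]
shift cm [-35.64 -27.94   3.5 ] dist 45.4 then turn z 0 pose [0.2483 0.4903 0.2046] [-3.14  -0.     2.673]
```

View pics/crop1.png

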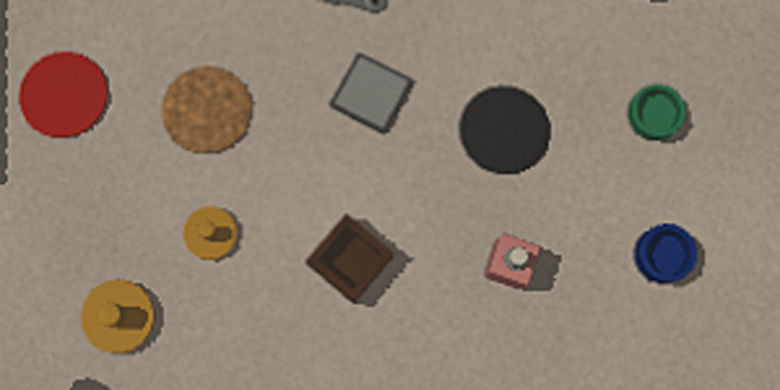

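>>> {"op": "step_arm", "data": {
  "increments": "-3.5 -2.8 0.3 0 0 0;-3.5 -2.8 0.3 0 0 0;-3.5 -2.8 0.3 0 0 0;-3.5 -2.8 0.3 0 0 0;-3.5 -2.8 0.3 0 0 0",
  "claw": -1
}}

```text
time: 0.65
tool_pos: [0.3415, 0.285, 0.1901]
ee_rot: [-3.141, 0.0, 2.673]
wrist_force: [1.6, -0.7, -0.1]
width: 0.0935
```

>>> {"op": "step_arm", "data": {
  "increments": "-3.5 -2.8 0.3 0 0 0;-3.5 -2.8 0.3 0 0 0;-3.5 -2.8 0.3 0 0 0;-3.5 -2.8 0.3 0 0 0;-3.5 -2.8 0.3 0 0 0"
}}

```text
time: 1.15
tool_pos: [0.4345, 0.081, 0.1752]
ee_rot: [3.141, 0.0, 2.673]
wrist_force: [0.4, 0.1, 0.6]
width: 0.0938
```

>>> {"op": "step_arm", "data": {
  "increments": "0 0 0.3 0 0 0.1;0 0 0.3 0 0 0.11;0 0 0 0 0 0;0 0 0 0 0 0"
}}

```text
time: 1.55
tool_pos: [0.4341, 0.0828, 0.1693]
ee_rot: [-3.141, -0.0, 2.465]
wrist_force: [-0.6, 0.3, -0.4]
width: 0.094
```

```bash
python3 - <<'E'
from h import *
im,P=grab('wrist','w1.png');o=get_obs();print(o['tool_pos'],o['ee_rot'])
for c in blobs(im,'walnut',400):
    r=cv2.minAreaRect(c);print(r,cast(r[0],.03,P)[0])
E
```

```text
[0.43411353 0.08296324 0.1694738 ] [ 3.14158624e+00 -1.01711789e-04  2.46524963e+00]
((214.53256225585938, 226.92434692382812), (95.17655181884766, 214.47421264648438), 49.85660171508789) [0.43660674 0.02424803 0.03      ]
((63.79090881347656, 263.4493103027344), (144.23184204101562, 98.64707946777344), 8.777817726135254) [ 0.3692426  -0.12390047  0.03      ]
```

View pics/w1.png

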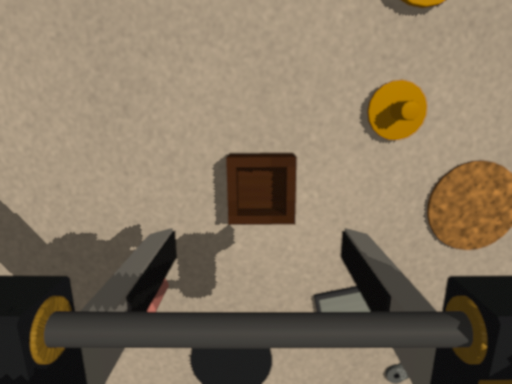

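```bash
cat >> h.py <<'E'
def roi_blob(im,x0,y0,x1,y1,lo,hi):
    m=np.zeros(im.shape[:2],np.uint8);h=cv2.cvtColor(im,cv2.COLOR_BGR2HSV)
    m[y0:y1,x0:x1]=cv2.inRange(h,np.array(lo),np.array(hi))[y0:y1,x0:x1]
    m=cv2.morphologyEx(m,cv2.MORPH_CLOSE,np.ones((5,5)))
    return max(cv2.findContours(m,cv2.RETR_EXTERNAL,cv2.CHAIN_APPROX_NONE)[0],key=cv2.contourArea)
E
python3 - <<'E'
from h import *
im=cv2.imread('pics/w1.png');P=pose('wrist')
h=cv2.cvtColor(im,cv2.COLOR_BGR2HSV);print(h[190,[220,226,232,240,260,292,300]].tolist(),h[[150,156,218,222,226],260].tolist())
c=roi_blob(im,215,140,310,235,(0,110,0),(20,255,110))
b=cv2.boxPoints(cv2.minAreaRect(c));print(b.tolist(),cv2.boundingRect(c))
for z in (.036,0):
    w=cast(b,z,P)[:,:2];d=np.diff(w,axis=0);print(z,w.mean(0),np.linalg.norm(d,axis=1),np.arctan2(d[:,1],d[:,0]))
m=cast(b,.036,P).mean(0);go(m[0],m[1],.10)
E
```

```text
[[17, 61, 88], [14, 81, 82], [12, 186, 67], [12, 193, 62], [11, 190, 63], [11, 188, 68], [17, 60, 178]] [[17, 60, 175], [12, 201, 47], [12, 190, 67], [12, 191, 68], [17, 62, 172]]
[[226.0, 154.0], [295.0, 154.0], [295.0, 223.0], [226.0, 223.0]] (226, 154, 70, 70)
0.036 [0.43434648 0.08500506] [0.06386275 0.06734152 0.06735447] [ 0.89455149 -0.64858589 -2.24712791]
0 [0.44108423 0.07993151] [0.07123103 0.07511118 0.07512561] [ 0.89455149 -0.64858589 -2.24712791]
shift cm [0.11 0.17 6.95] dist 7.0 then turn z 0 pose [0.4341 0.083  0.1695] [ 3.142 -0.     2.465]
```

>>> {"op": "step_arm", "data": {
  "increments": "-0.1 0.2 4 0 0 0;0 0 4 0 0 0;0 0 4 0 0 0;0 0 2 0 0 0;0 0 2.05 0 0 0"
}}

```text
time: 2.1
tool_pos: [0.4356, 0.0842, 0.0076]
ee_rot: [-3.141, -0.001, 2.466]
wrist_force: [-0.3, 0.1, 0.2]
width: 0.0937
```

>>> {"op": "step_arm", "data": {
  "increments": "0 0 0 0 0 0;0 0 0 0 0 0;0 0 0 0 0 0;0 0 0 0 0 0;0 0 0 0 0 0",
  "claw": 1
}}

```text
time: 2.6
tool_pos: [0.4376, 0.0839, 0.0106]
ee_rot: [3.139, 0.002, 2.463]
wrist_force: [0.5, 1.2, 3.5]
width: 0.0655
```

>>> {"op": "step_arm", "data": {
  "increments": "0 0 0 0 0 0;0 0 0 0 0 0;0 0 0 0 0 0"
}}

```text
time: 2.9
tool_pos: [0.4376, 0.0839, 0.0106]
ee_rot: [3.139, 0.002, 2.463]
wrist_force: [-0.0, 1.0, 5.5]
width: 0.0657
```

>>> {"op": "step_arm", "data": {
  "increments": "0 0 -2 0 0 0;0 0 -4 0 0 0;0 0 -4 0 0 0;0 0 0 0 0 0"
}}

```text
time: 3.3
tool_pos: [0.4402, 0.0839, 0.1149]
ee_rot: [3.134, 0.009, 2.463]
wrist_force: [1.3, -0.2, -2.3]
width: 0.066
```

```bash
python3 - <<'E'
from h import *
im=cv2.imread('pics/top0.png');P=pose('top')
c=roi_blob(im,170,155,230,212,(5,95,60),(20,255,255))
w=cast(c[:,0],.006,P)[:,:2];print(cv2.minEnclosingCircle(w.astype(np.float32)))
im,_=grab('top','top2.png');print(get_obs()['width'])
(x,y),_=cv2.minEnclosingCircle(w.astype(np.float32));go(x,y,.1)
E
```

```text
((0.5987738370895386, 0.24429422616958618), 0.04944045469164848)
0.06606650162502897
shift cm [-2.41 22.56  1.3 ] dist 22.7 then turn z 0 pose [0.4383 0.0838 0.1118] [3.137 0.005 2.463]
```

>>> {"op": "step_arm", "data": {
  "increments": "-0.5 3.5 0 0 0 0;-0.5 4 0 0 0 0;-0.5 4.5 0 0 0 0;-0.5 4.5 0 0 0 0;-0.4 3.5 0 0 0 0"
}}

```text
time: 3.85
tool_pos: [0.5804, 0.2256, 0.1056]
ee_rot: [-3.138, -0.003, 2.463]
wrist_force: [0.7, -0.9, -0.8]
width: 0.0657
```

>>> {"op": "step_arm", "data": {
  "increments": "0 2.5 0 0 0 0;0 0 2 0 0 0;0 0 2 0 0 0;0 0 2 0 0 0;0 0 2 0 0 0"
}}

```text
time: 4.35
tool_pos: [0.5943, 0.2432, 0.0249]
ee_rot: [-3.137, -0.003, 2.463]
wrist_force: [0.7, -0.2, -2.1]
width: 0.0655
```

>>> {"op": "step_arm", "data": {
  "increments": "0 0 0 0 0 0;0 0 0 0 0 0"
}}

```text
time: 4.55
tool_pos: [0.5948, 0.2433, 0.0268]
ee_rot: [-3.138, -0.002, 2.463]
wrist_force: [0.1, -0.3, -1.1]
width: 0.0657
```

```bash
python3 - <<'E'
from h import *
go(.5988,.2443,.017)
E
```

```text
shift cm [-0.25  0.34  0.98] dist 1.1 then turn z 0 pose [0.5948 0.2433 0.0268] [-3.138e+00 -2.000e-03  2.463e+00]
```

>>> {"op": "step_arm", "data": {
  "increments": "-0.25 0.35 0.3 0 0 0;0 0 0.3 0 0 0;0 0 0.2 0 0 0;0 0 0.2 0 0 0;0 0 0 0 0 0"
}}

```text
time: 5.05
tool_pos: [0.6002, 0.2448, 0.0188]
ee_rot: [-3.141, -0.0, 2.463]
wrist_force: [-0.1, 1.2, -2.1]
width: 0.0659
```

>>> {"op": "step_arm", "data": {
  "increments": "0 0 0.05 0 0 0;0 0 0 0 0 0;0 0 0 0 0 0"
}}

```text
time: 5.35
tool_pos: [0.6004, 0.2449, 0.0187]
ee_rot: [3.141, 0.0, 2.463]
wrist_force: [0.2, 0.3, -2.1]
width: 0.0657
```

>>> {"op": "step_arm", "data": {
  "increments": "0 0 0.1 0 0 0;0 0 0 0 0 0;0 0 0 0 0 0"
}}

```text
time: 5.65
tool_pos: [0.6003, 0.2449, 0.0174]
ee_rot: [-3.142, -0.0, 2.463]
wrist_force: [0.3, -0.0, -1.6]
width: 0.0657
```

>>> {"op": "step_arm", "data": {
  "increments": "0 0 0.1 0 0 0;0 0 0 0 0 0;0 0 0 0 0 0"
}}

```text
time: 5.95
tool_pos: [0.6005, 0.245, 0.0168]
ee_rot: [3.141, 0.0, 2.463]
wrist_force: [-0.9, -0.3, 1.2]
width: 0.0656
```

Contact (force sign changed). Release and retreat, then inspect.

>>> {"op": "step_arm", "data": {
  "increments": "0 0 0 0 0 0;0 0 0 0 0 0;0 0 0 0 0 0;0 0 0 0 0 0;0 0 0 0 0 0",
  "claw": -1
}}

```text
time: 6.45
tool_pos: [0.6004, 0.2449, 0.0165]
ee_rot: [3.141, 0.0, 2.463]
wrist_force: [-0.6, 0.0, -0.6]
width: 0.0941
```

>>> {"op": "step_arm", "data": {
  "increments": "0 0 -2 0 0 0;0 0 -4 0 0 0;0 0 -4 0 0 0;0 0 -4 0 0 0;0 0 0 0 0 0"
}}

```text
time: 6.95
tool_pos: [0.604, 0.2461, 0.1653]
ee_rot: [3.129, 0.008, 2.463]
wrist_force: [1.0, -0.1, 1.4]
width: 0.0936
```

>>> {"op": "step_arm", "data": {
  "increments": "0 0 -2 0 0 0;0 0 0 0 0 0;0 0 0 0 0 0"
}}

```text
time: 7.25
tool_pos: [0.6003, 0.2449, 0.1759]
ee_rot: [-3.141, -0.0, 2.463]
wrist_force: [0.5, 0.7, -0.0]
width: 0.0938
```

```bash
python3 - <<'E'
from h import *
im,P=grab('wrist','w2.png');o=get_obs();print(o['tool_pos'],o['ee_rot'],o['width'])
E
```

```text
[0.59990448 0.24476108 0.17499043] [-3.14009142e+00 -1.08249050e-03  2.46278904e+00] 0.09398723458511313
```

View pics/w2.png

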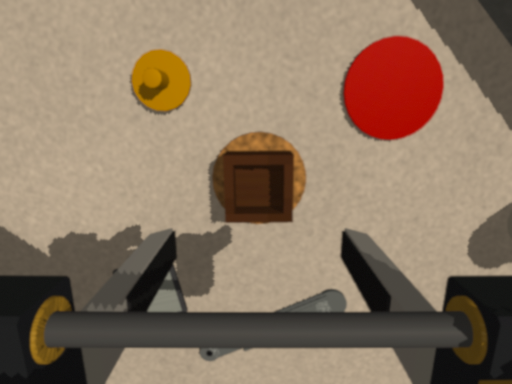

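```bash
cat >> h.py <<'E'
def toolxy(w): # world -> tool coords xy
    o=get_obs();return R.from_euler('xyz',o['ee_rot']).inv().apply(np.asarray(w)-o['tool_pos'])
def tray(im,P,box,ztop):
    c=roi_blob(im,*box,(0,165,0),(13,255,80));x,y,w,h=cv2.boundingRect(c);print('px',x,y,w,h)
    L=toolxy(cast((x-.5,y+h-12),ztop,P))[0];Rr=toolxy(cast((x+w-.5,y+h-12),ztop,P))[0];B=toolxy(cast((x+w/2,y+h-.5),ztop,P))[0]
    T=toolxy(cast((x+w/2,y-.5),ztop,P))[0]
    print('width',Rr[1]-L[1],'len incl. face',T[0]-B[0]);t=np.array([B[0]+(Rr[1]-L[1])/2,(L[1]+Rr[1])/2,0])
    o=get_obs();return (o['tool_pos']+R.from_euler('xyz',o['ee_rot']).apply(t))[:2]
E
python3 - <<'E'
from h import *
im=cv2.imread('pics/w2.png');P=pose('wrist')
h=cv2.cvtColor(im,cv2.COLOR_BGR2HSV);print(h[200,214:232].tolist(),h[200,286:298].tolist(),h[214:228,258].tolist())
print(tray(im,P,(205,130,310,240),.042))
E
```

```text
[[16, 59, 95], [18, 59, 95], [17, 62, 94], [17, 76, 90], [15, 100, 82], [15, 131, 74], [15, 159, 69], [16, 167, 67], [16, 167, 67], [15, 167, 67], [14, 180, 68], [13, 186, 67], [12, 189, 66], [12, 197, 66], [12, 192, 65], [12, 186, 67], [12, 193, 66], [12, 192, 65]] [[12, 189, 66], [12, 196, 65], [11, 184, 65], [11, 189, 66], [11, 185, 66], [12, 178, 73], [14, 181, 90], [15, 173, 112], [16, 172, 126], [16, 170, 129], [16, 170, 129], [16, 168, 132]] [[13, 196, 65], [12, 189, 70], [12, 187, 71], [12, 187, 71], [12, 183, 71], [12, 188, 72], [12, 185, 73], [13, 181, 86], [14, 161, 117], [15, 126, 150], [16, 87, 167], [16, 67, 174], [17, 62, 174], [17, 60, 174]]
px 223 152 70 70
width 0.06751668148555107 len incl. face 0.06794616803953278
[0.59693591 0.24570457]
```

```bash
python3 - <<'E'
from h import *
im=cv2.imread('pics/w2.png');h=cv2.cvtColor(im,cv2.COLOR_BGR2HSV)
for x in (228,245,265,290):print(x,h[148:224,x,2].tolist())
print(h[190,220:298,2].tolist())
E
```

```text
228 [143, 134, 113, 80, 52, 45, 50, 62, 69, 72, 72, 72, 72, 72, 71, 72, 72, 73, 73, 73, 73, 73, 73, 72, 72, 73, 72, 72, 72, 72, 73, 72, 71, 72, 71, 71, 72, 72, 71, 71, 71, 71, 71, 71, 71, 71, 72, 72, 71, 70, 68, 66, 65, 66, 66, 65, 66, 66, 66, 66, 67, 66, 66, 66, 65, 67, 70, 72, 72, 72, 73, 73, 73, 82, 114, 149]
245 [168, 159, 131, 90, 55, 46, 50, 61, 69, 72, 73, 72, 72, 72, 72, 69, 61, 47, 37, 35, 40, 53, 66, 71, 72, 70, 69, 69, 68, 69, 70, 70, 70, 70, 70, 69, 69, 67, 66, 66, 66, 67, 67, 68, 67, 67, 65, 65, 66, 66, 67, 67, 69, 69, 70, 70, 70, 64, 55, 45, 42, 41, 44, 45, 47, 56, 66, 71, 72, 72, 72, 72, 73, 81, 111, 149]
265 [152, 147, 119, 79, 51, 45, 53, 64, 70, 72, 72, 72, 71, 72, 71, 68, 60, 47, 36, 35, 45, 60, 69, 71, 71, 70, 69, 68, 69, 70, 70, 70, 70, 70, 69, 69, 68, 67, 68, 68, 67, 68, 68, 68, 68, 68, 67, 66, 66, 66, 67, 68, 69, 70, 71, 70, 70, 64, 52, 43, 42, 44, 43, 44, 47, 54, 65, 70, 71, 72, 71, 71, 71, 74, 91, 125]
290 [175, 165, 139, 101, 69, 53, 53, 60, 65, 66, 66, 67, 66, 66, 66, 67, 69, 70, 72, 72, 72, 73, 72, 73, 73, 72, 72, 72, 72, 73, 73, 71, 71, 71, 72, 71, 71, 72, 71, 72, 72, 72, 71, 71, 72, 71, 72, 72, 71, 71, 69, 67, 66, 66, 67, 67, 67, 66, 67, 66, 67, 67, 68, 67, 68, 68, 68, 68, 67, 68, 68, 69, 73, 100, 141, 167]
[82, 81, 80, 76, 74, 72, 71, 71, 71, 71, 71, 71, 68, 62, 56, 57, 64, 66, 67, 67, 67, 68, 68, 67, 68, 67, 67, 68, 68, 67, 68, 67, 68, 68, 68, 68, 68, 67, 68, 67, 68, 68, 67, 68, 68, 68, 67, 66, 64, 56, 46, 38, 35, 36, 35, 34, 36, 35, 35, 34, 35, 34, 37, 48, 62, 68, 71, 71, 71, 71, 71, 76, 91, 117, 141, 155, 166, 174]
```

```bash
python3 - <<'E'
from h import *
P=pose('wrist')
for q in ((258,188.75),(257.2,188.1)):
    w=cast(q,.042,P)[0];print(w,toolxy(w))
go(.453,-.254,.19);print('to blue from here')
E
```

```text
[0.59783227 0.24535289 0.042     ] [ 0.00184046 -0.00064079  0.13299361]
[0.59686428 0.24515937 0.042     ] [ 0.00247237 -0.00139918  0.13299543]
shift cm [-19.88 -48.05  -1.45] dist 52.0 then turn z 0 pose [0.5999 0.2448 0.175 ] [-3.140e+00 -1.000e-03  2.463e+00]
to blue from here
```

>>> {"op": "step_arm", "data": {
  "increments": "-1 -2.5 -0.5 0 0 0;-1.65 -4 -0.5 0 0 0;-1.65 -4 -0.5 0 0 0;-1.65 -4 0 0 0 0;-1.65 -4 0 0 0 0"
}}

```text
time: 7.8
tool_pos: [0.5421, 0.0518, 0.1898]
ee_rot: [-3.14, -0.002, 2.463]
wrist_force: [1.2, -0.8, 0.5]
width: 0.0939
```

>>> {"op": "step_arm", "data": {
  "increments": "-1.65 -4 0 0 0 0;-1.65 -4 0 0 0 0;-1.65 -4 0 0 0 0;-1.65 -4 0 0 0 0;-1.65 -4 0 0 0 0"
}}

```text
time: 8.3
tool_pos: [0.4806, -0.1555, 0.1897]
ee_rot: [-3.141, -0.002, 2.463]
wrist_force: [0.4, -0.0, -0.0]
width: 0.094
```

>>> {"op": "step_arm", "data": {
  "increments": "-1.65 -4 0 0 0 0;-1.65 -4 0 0 0 0;-1 -1.5 0.5 0 0 0;0 0 1 0 0 0;0 0 0 0 0 0"
}}

```text
time: 8.8
tool_pos: [0.4545, -0.2539, 0.1731]
ee_rot: [3.141, -0.006, 2.462]
wrist_force: [-0.3, 0.1, 0.7]
width: 0.0937
```

>>> {"op": "step_arm", "data": {
  "increments": "0 0 0 0 0 0;0 0 0 0 0 0"
}}

```text
time: 9.0
tool_pos: [0.4562, -0.2539, 0.1764]
ee_rot: [3.141, -0.0, 2.465]
wrist_force: [-0.4, -0.1, 0.7]
width: 0.0943
```

```bash
python3 - <<'E'
from h import *
im,P=grab('wrist','w3.png');o=get_obs();print(o['tool_pos'],o['ee_rot'],o['width'])
c=blobs(im,'blue',400)[0];print(cv2.boundingRect(c),cv2.minEnclosingCircle(c))
(u,v),r=cv2.minEnclosingCircle(c)
w=cast((u,v),.036,P)[0];print(w);go(w[0],w[1],.175)
h=cv2.cvtColor(im,cv2.COLOR_BGR2HSV);x,y,ww,hh=cv2.boundingRect(c);print(h[y-3:y+hh+3,int(u),2].tolist())
E
```

```text
[ 0.45635327 -0.25411017  0.1767284 ] [3.14129485e+00 4.51265265e-04 2.46477293e+00] 0.09383643242255581
(227, 149, 61, 62) ((256.4635314941406, 179.6652374267578), 31.161121368408203)
[ 0.44779311 -0.24976773  0.036     ]
shift cm [ 0.94 -0.2   0.17] dist 1.0 then turn z 0 pose [ 0.4564 -0.2541  0.1767] [3.141 0.    2.465]
[150, 108, 73, 66, 77, 96, 106, 106, 102, 97, 88, 71, 58, 53, 53, 52, 54, 62, 75, 86, 93, 97, 99, 100, 100, 100, 100, 100, 100, 100, 101, 101, 100, 101, 101, 101, 101, 101, 101, 101, 100, 101, 101, 101, 101, 100, 101, 101, 101, 101, 102, 100, 93, 78, 67, 64, 64, 63, 65, 77, 94, 102, 101, 99, 98, 106, 150, 173]
```

View pics/w3.png

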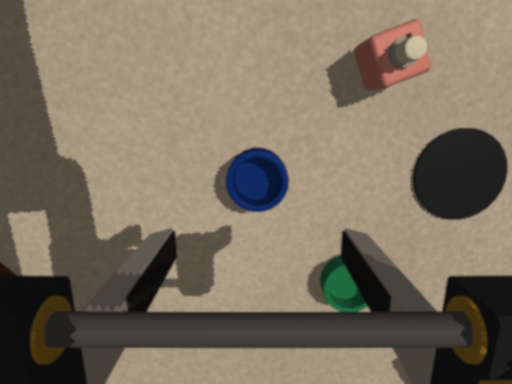

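```bash
python3 - <<'E'
from h import *
P=pose('wrist');w=cast((257,180.9),.036,P)[0];print(w,toolxy(w))
E
```

```text
[ 0.44931634 -0.25046809  0.036     ] [ 0.00783037 -0.00161     0.14072441]
```

>>> {"op": "step_arm", "data": {
  "increments": "0.6 -0.1 4 0 0 0;0 0 4 0 0 0;0 0 4 0 0 0;0 0 3 0 0 0;0 0 1.6 0 0 0"
}}

```text
time: 9.55
tool_pos: [0.4493, -0.2502, 0.0076]
ee_rot: [-3.142, -0.004, 2.464]
wrist_force: [0.3, 0.7, 0.2]
width: 0.0941
```

>>> {"op": "step_arm", "data": {
  "increments": "0 0 0 0 0 0;0 0 0 0 0 0;0 0 0 0 0 0"
}}

```text
time: 9.85
tool_pos: [0.452, -0.2528, 0.0124]
ee_rot: [3.141, 0.004, 2.463]
wrist_force: [-1.4, -0.0, -0.3]
width: 0.094
```

>>> {"op": "step_arm", "data": {
  "increments": "0 0 0 0 0 0;0 0 0 0 0 0;0 0 0 0 0 0;0 0 0 0 0 0;0 0 0 0 0 0",
  "claw": 1
}}

```text
time: 10.35
tool_pos: [0.4507, -0.2522, 0.0107]
ee_rot: [3.141, 0.0, 2.463]
wrist_force: [0.3, -0.3, 1.8]
width: 0.0617
```

>>> {"op": "step_arm", "data": {
  "increments": "0 0 0 0 0 0;0 0 0 0 0 0;0 0 0 0 0 0"
}}

```text
time: 10.65
tool_pos: [0.4507, -0.2522, 0.0107]
ee_rot: [3.141, 0.0, 2.463]
wrist_force: [-0.2, 1.4, 2.4]
width: 0.0618
```

>>> {"op": "step_arm", "data": {
  "increments": "0 0 -2 0 0 0;0 0 -4 0 0 0;0 0 -4 0 0 0;0 0 -4 0 0 0;0 0 -2 0 0 0"
}}

```text
time: 11.15
tool_pos: [0.4515, -0.2531, 0.1742]
ee_rot: [3.142, 0.005, 2.463]
wrist_force: [-0.5, -0.3, -0.1]
width: 0.0614
```

>>> {"op": "step_arm", "data": {
  "increments": "1 2.5 0 0 0 0;1.65 4 0 0 0 0;1.65 4 0 0 0 0;1.65 4 0 0 0 0;1.65 4 0 0 0 0"
}}

```text
time: 11.65
tool_pos: [0.5073, -0.059, 0.1697]
ee_rot: [-3.141, -0.001, 2.462]
wrist_force: [0.3, -0.2, -0.7]
width: 0.0618
```

>>> {"op": "step_arm", "data": {
  "increments": "1.65 4 0 0 0 0;1.65 4 0 0 0 0;1.65 4 0 0 0 0;1.65 4 0 0 0 0;1.65 4 0 0 0 0"
}}

```text
time: 12.15
tool_pos: [0.5688, 0.1485, 0.1695]
ee_rot: [-3.14, -0.001, 2.463]
wrist_force: [0.5, -0.4, -1.8]
width: 0.0615
```

>>> {"op": "step_arm", "data": {
  "increments": "1.65 4 0 0 0 0;1.3 3.5 0 0 0 0;0.5 1.5 0 0 0 0;0 0 0 0 0 0;0 0 0 0 0 0"
}}

```text
time: 12.65
tool_pos: [0.5982, 0.2375, 0.1698]
ee_rot: [-3.139, -0.0, 2.462]
wrist_force: [-0.3, 0.3, -0.9]
width: 0.0617
```

```bash
python3 - <<'E'
from h import *
go(.6003,.2449,.06);print(get_obs()['width'])
E
```

```text
shift cm [ 0.31  0.73 10.98] dist 11.0 then turn z 0 pose [0.5982 0.2375 0.1698] [-3.139 -0.     2.462]
0.06174008188768337
```

>>> {"op": "step_arm", "data": {
  "increments": "0.3 0.75 2 0 0 0;0 0 3 0 0 0;0 0 3 0 0 0;0 0 2 0 0 0;0 0 0.9 0 0 0"
}}

```text
time: 13.15
tool_pos: [0.5993, 0.2435, 0.0588]
ee_rot: [-3.137, -0.002, 2.46]
wrist_force: [0.2, -0.3, -1.0]
width: 0.0617
```

>>> {"op": "step_arm", "data": {
  "increments": "0 0 0 0 0 0;0 0 0 0 0 0;0 0 0 0 0 0;0 0 0 0 0 0"
}}

```text
time: 13.55
tool_pos: [0.6019, 0.2466, 0.0634]
ee_rot: [3.139, 0.002, 2.463]
wrist_force: [0.1, -0.2, -1.4]
width: 0.0614
```

```bash
python3 - <<'E'
from h import *
go(.6003,.2449,.0477);im,P=grab('wrist','w4.png')
im2,_=grab('side');cv2.imwrite('pics/s4.png',np.hstack([cv2.resize(im[60:300,140:400],(520,480)),cv2.resize(im2[110:230,200:280],None,fx=3.5,fy=4)]))
E
```

```text
shift cm [ 0.02 -0.24  1.57] dist 1.6 then turn z 0 pose [0.6019 0.2466 0.0634] [3.139e+00 2.000e-03 2.463e+00]
```

View pics/s4.png

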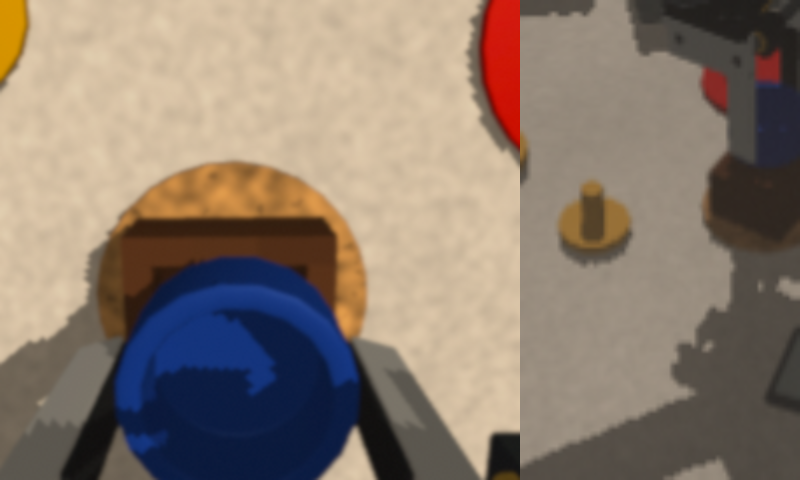

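>>> {"op": "step_arm", "data": {
  "increments": "0 -0.24 0.4 0 0 0;0 0 0.3 0 0 0;0 0 0.2 0 0 0;0 0 0 0 0 0;0 0 0 0 0 0"
}}

```text
time: 14.15
tool_pos: [0.5993, 0.2445, 0.0523]
ee_rot: [-3.141, -0.0, 2.463]
wrist_force: [0.3, 0.4, -0.0]
width: 0.0617
```

```bash
python3 - <<'E'
from h import *
go(.6003,.2449,.0477)
E
```

```text
shift cm [-0.05  0.09  0.46] dist 0.5 then turn z 0 pose [0.5993 0.2445 0.0523] [-3.141 -0.     2.463]
```

>>> {"op": "step_arm", "data": {
  "increments": "0 0.08 0.15 0 0 0;0 0 0.1 0 0 0;0 0 0 0 0 0;0 0 0 0 0 0"
}}

```text
time: 14.55
tool_pos: [0.5999, 0.2451, 0.05]
ee_rot: [-3.142, -0.0, 2.463]
wrist_force: [0.4, 0.2, -0.7]
width: 0.0617
```

>>> {"op": "step_arm", "data": {
  "increments": "0 0 0.1 0 0 0;0 0 0.05 0 0 0;0 0 0 0 0 0;0 0 0 0 0 0"
}}

```text
time: 14.95
tool_pos: [0.5999, 0.2451, 0.0485]
ee_rot: [3.141, 0.0, 2.463]
wrist_force: [-0.2, -0.4, -1.2]
width: 0.0613
```

>>> {"op": "step_arm", "data": {
  "increments": "0 0 0.07 0 0 0;0 0 0 0 0 0;0 0 0 0 0 0"
}}

```text
time: 15.25
tool_pos: [0.5999, 0.2451, 0.0478]
ee_rot: [3.142, -0.0, 2.463]
wrist_force: [0.5, 0.5, -0.4]
width: 0.0618
```

>>> {"op": "step_arm", "data": {
  "increments": "0 0 0.07 0 0 0;0 0 0 0 0 0;0 0 0 0 0 0"
}}

```text
time: 15.55
tool_pos: [0.6, 0.2452, 0.0477]
ee_rot: [3.141, 0.0, 2.463]
wrist_force: [-1.5, -0.3, 3.5]
width: 0.0613
```

Seated at the expected height with contact force. Release, rise, look.

>>> {"op": "step_arm", "data": {
  "increments": "0 0 0 0 0 0;0 0 0 0 0 0;0 0 0 0 0 0;0 0 0 0 0 0;0 0 0 0 0 0",
  "claw": -1
}}

```text
time: 16.05
tool_pos: [0.5999, 0.2451, 0.0469]
ee_rot: [3.142, -0.0, 2.463]
wrist_force: [0.1, -0.5, 0.3]
width: 0.0934
```

>>> {"op": "step_arm", "data": {
  "increments": "0 0 -2 0 0 0;0 0 -4 0 0 0;0 0 -4 0 0 0;0 0 -4 0 0 0;0 0 -2 0 0 0"
}}

```text
time: 16.55
tool_pos: [0.6013, 0.2456, 0.2123]
ee_rot: [3.135, 0.004, 2.463]
wrist_force: [0.2, 0.8, 0.1]
width: 0.0943
```

>>> {"op": "step_arm", "data": {
  "increments": "0 0 0 0 0 0;0 0 0 0 0 0;0 0 0 0 0 0"
}}

```text
time: 16.85
tool_pos: [0.5989, 0.2448, 0.2042]
ee_rot: [-3.138, -0.003, 2.463]
wrist_force: [0.1, 0.3, -0.2]
width: 0.0936
```

```bash
python3 - <<'E'
from h import *
im,P=grab('wrist','w5.png');print(get_obs()['tool_pos'])
im2,_=grab('side');cv2.imwrite('pics/s5.png',np.hstack([cv2.resize(im[60:300,140:400],(520,480)),cv2.resize(im2[110:230,230:310],None,fx=3.5,fy=4)]))
c=blobs(im,'blue',400)[0];x,y,w,h=cv2.boundingRect(c);print(x,y,w,h)
hv=cv2.cvtColor(im,cv2.COLOR_BGR2HSV);print(hv[y-3:y+h+3,x+w//2,2].tolist());print(hv[y+h//2+2,x-3:x+w+3,2].tolist())
go(.607,-.249,.19)
E
```

```text
[0.59886269 0.24476566 0.20402827]
228 155 63 65
[51, 57, 47, 57, 63, 68, 81, 101, 111, 110, 107, 102, 92, 75, 61, 56, 54, 55, 58, 65, 73, 85, 96, 101, 103, 104, 104, 104, 104, 104, 104, 104, 104, 104, 104, 104, 105, 104, 105, 104, 105, 105, 105, 105, 105, 105, 105, 105, 105, 104, 105, 106, 105, 106, 100, 84, 71, 67, 67, 67, 67, 69, 83, 102, 108, 106, 104, 102, 108, 145, 168]
[64, 63, 55, 73, 92, 101, 104, 105, 103, 96, 83, 78, 88, 99, 104, 105, 105, 105, 105, 105, 104, 105, 105, 105, 105, 105, 104, 105, 105, 105, 104, 105, 105, 105, 104, 104, 104, 104, 103, 104, 104, 103, 103, 103, 100, 91, 74, 60, 56, 55, 55, 54, 55, 55, 56, 54, 53, 50, 49, 53, 70, 87, 98, 102, 104, 104, 96, 103, 135]
shift cm [-31.63 -37.92   1.49] dist 49.4 then turn z 0 pose [0.599  0.2448 0.2042] [-3.138e+00 -3.000e-03  2.463e+00]
```

View pics/s5.png

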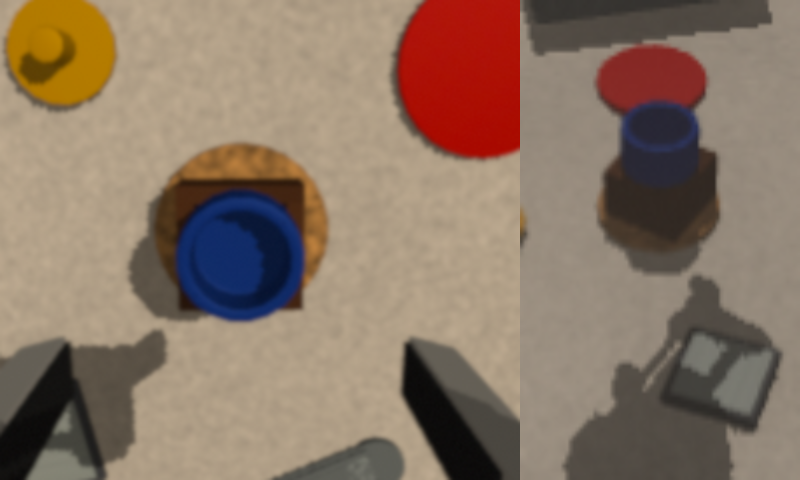

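```bash
python3 - <<'E'
from h import *
P=pose('wrist');w=cast((259.7,189.5),.073,P)[0];print(w,toolxy(w),get_obs()['tool_pos'],get_obs()['ee_rot'])
E
```

```text
[0.59779191 0.2463314  0.073     ] [0.00152085 0.00096562 0.13123957] [0.59895462 0.2448027  0.20423788] [-3.13773830e+00 -2.62067645e-03  2.46276593e+00]
```

>>> {"op": "step_arm", "data": {
  "increments": "-1.5 -2 0 0 0 0;-3 -3.5 0 0 0 0;-3 -3.6 0 0 0 0;-3 -3.6 0 0 0 0;-3 -3.6 0 0 0 0"
}}

```text
time: 17.45
tool_pos: [0.6018, 0.0319, 0.2055]
ee_rot: [-3.14, -0.002, 2.463]
wrist_force: [-0.1, 0.0, 0.1]
width: 0.0936
```

>>> {"op": "step_arm", "data": {
  "increments": "-3 -3.6 0 0 0 0;-3 -3.6 0 0 0 0;-3 -3.6 0 0 0 0;-3 -3.6 0.5 0 0 0;-3 -3.6 1 0 0 0"
}}

```text
time: 17.95
tool_pos: [0.6061, -0.2027, 0.1915]
ee_rot: [3.141, -0.0, 2.463]
wrist_force: [1.2, 0.0, -0.1]
width: 0.0941
```

>>> {"op": "step_arm", "data": {
  "increments": "-2 -2.4 1 0 0 0;-0.5 -0.6 0.5 0 0 0;0 0 0 0 0 0;0 0 0 0 0 0;0 0 0 0 0 0"
}}

```text
time: 18.45
tool_pos: [0.6075, -0.2381, 0.1778]
ee_rot: [3.141, 0.001, 2.465]
wrist_force: [0.2, 0.3, 0.0]
width: 0.094
```

```bash
cat >> h.py <<'E'
def prof(im,c):
    x,y,w,h=cv2.boundingRect(c);hv=cv2.cvtColor(im,cv2.COLOR_BGR2HSV);print('box',x,y,w,h)
    print('rows from',y-3,hv[y-3:y+h+3,x+w//2,2].tolist());print('cols from',x-3,hv[y+h//2+2,x-3:x+w+3,2].tolist())
E
python3 - <<'E'
from h import *
im,P=grab('wrist','w6.png');o=get_obs();print(o['tool_pos'],o['ee_rot'])
c=blobs(im,'jade',400)[0];prof(im,c);x,y,w,h=cv2.boundingRect(c)
p=cast((x+w/2,y+h/2+1.5),.03,P)[0];print(p,toolxy(p))
E
```

```text
[ 0.60760507 -0.23816853  0.17802117] [3.14086527e+00 1.17355101e-03 2.46507831e+00]
box 222 160 58 58
rows from 157 [151, 108, 81, 77, 93, 111, 119, 116, 108, 94, 75, 62, 63, 69, 78, 91, 102, 109, 111, 111, 112, 112, 111, 112, 112, 111, 112, 111, 112, 112, 112, 112, 112, 112, 112, 112, 111, 112, 111, 112, 112, 112, 113, 113, 112, 112, 113, 113, 113, 114, 108, 91, 77, 72, 71, 73, 84, 103, 113, 113, 111, 120, 140, 160]
cols from 219 [87, 83, 86, 96, 105, 111, 112, 106, 94, 88, 95, 107, 113, 113, 113, 113, 112, 113, 113, 112, 112, 112, 112, 112, 112, 111, 111, 112, 112, 112, 112, 112, 112, 112, 111, 112, 112, 112, 112, 112, 112, 112, 111, 111, 109, 102, 86, 69, 61, 59, 59, 60, 57, 56, 54, 62, 80, 98, 108, 112, 117, 126, 142, 165]
[ 0.60555381 -0.24609987  0.03      ] [-0.00319244 -0.00757647  0.14801955]
```

>>> {"op": "step_arm", "data": {
  "increments": "-0.5 -0.7 4 0 0 0;0 0 4 0 0 0;0 0 4 0 0 0;0 0 3 0 0 0;0 0 1.5 0 0 0"
}}

```text
time: 19.0
tool_pos: [0.605, -0.2462, 0.0089]
ee_rot: [-3.141, -0.005, 2.464]
wrist_force: [-0.3, -0.8, 0.2]
width: 0.0938
```

>>> {"op": "step_arm", "data": {
  "increments": "0 0 0 0 0 0;0 0 0 0 0 0;0 0 0 0 0 0;0 0 0 0 0 0"
}}

```text
time: 19.4
tool_pos: [0.608, -0.2491, 0.0147]
ee_rot: [3.141, 0.004, 2.463]
wrist_force: [-0.3, -0.1, 0.8]
width: 0.0938
```

```bash
python3 - <<'E'
from h import *
go(.6055,-.2461,.0075)
E
```

```text
shift cm [0.39 0.08 0.72] dist 0.8 then turn z 0 pose [ 0.608  -0.2491  0.0147] [3.141 0.004 2.463]
```

>>> {"op": "step_arm", "data": {
  "increments": "0 0 0.5 0 0 0;0 0 0 0 0 0;0 0 0 0 0 0;0 0 0 0 0 0;0 0 0 0 0 0"
}}

```text
time: 19.9
tool_pos: [0.6065, -0.2484, 0.0071]
ee_rot: [3.141, 0.0, 2.463]
wrist_force: [-0.6, 0.5, 0.2]
width: 0.0939
```

>>> {"op": "step_arm", "data": {
  "increments": "0 0 0 0 0 0;0 0 0 0 0 0;0 0 0 0 0 0;0 0 0 0 0 0;0 0 0 0 0 0",
  "claw": 1
}}

```text
time: 20.4
tool_pos: [0.6066, -0.2484, 0.0071]
ee_rot: [3.141, 0.0, 2.463]
wrist_force: [1.0, 0.5, 0.0]
width: 0.0583
```

>>> {"op": "step_arm", "data": {
  "increments": "0 0 0 0 0 0;0 0 0 0 0 0;0 0 0 0 0 0"
}}

```text
time: 20.7
tool_pos: [0.6066, -0.2484, 0.0071]
ee_rot: [3.141, 0.0, 2.463]
wrist_force: [0.2, 0.3, -0.3]
width: 0.0589
```

>>> {"op": "step_arm", "data": {
  "increments": "0 0 -2 0 0 0;0 0 -4 0 0 0;0 0 -4 0 0 0;0 0 -4 0 0 0;0 0 -4 0 0 0"
}}

```text
time: 21.2
tool_pos: [0.6061, -0.2483, 0.1883]
ee_rot: [-3.141, -0.001, 2.463]
wrist_force: [0.1, -0.1, -0.9]
width: 0.0588
```

>>> {"op": "step_arm", "data": {
  "increments": "1.5 2 0 0 0 0;3 3.5 0 0 0 0;3 3.6 0 0 0 0;3 3.6 0 0 0 0;3 3.6 0 0 0 0"
}}

```text
time: 21.7
tool_pos: [0.6033, -0.0352, 0.1868]
ee_rot: [-3.141, -0.0, 2.462]
wrist_force: [0.8, 0.4, -0.7]
width: 0.0585
```

>>> {"op": "step_arm", "data": {
  "increments": "3 3.6 0 0 0 0;3 3.6 0 0 0 0;3 3.6 0 0 0 0;3 3.6 0 0 0 0;3 3.6 0 0 0 0"
}}

```text
time: 22.2
tool_pos: [0.5995, 0.1992, 0.1869]
ee_rot: [-3.141, -0.0, 2.463]
wrist_force: [1.2, -1.1, -0.9]
width: 0.0591
```

>>> {"op": "step_arm", "data": {
  "increments": "1.5 1.8 0 0 0 0;0.5 0.6 0 0 0 0;0 0 0 0 0 0;0 0 0 0 0 0;0 0 0 0 0 0"
}}

```text
time: 22.7
tool_pos: [0.5999, 0.2269, 0.1872]
ee_rot: [-3.141, 0.0, 2.461]
wrist_force: [0.6, -0.4, -0.7]
width: 0.0586
```

```bash
python3 - <<'E'
from h import *
go(.6,.2448,.09);print(get_obs()['width'])
E
```

```text
shift cm [1.12 1.4  9.72] dist 9.9 then turn z 0 pose [0.5999 0.2269 0.1872] [-3.141  0.     2.461]
0.05864190933453112
```

>>> {"op": "step_arm", "data": {
  "increments": "0.6 0.7 2 0 0 0;0.5 0.7 2 0 0 0;0 0 2 0 0 0;0 0 2 0 0 0;0 0 1.5 0 0 0"
}}

```text
time: 23.2
tool_pos: [0.5996, 0.2449, 0.0906]
ee_rot: [-3.14, -0.001, 2.461]
wrist_force: [-0.4, -0.0, -1.1]
width: 0.0589
```

>>> {"op": "step_arm", "data": {
  "increments": "0 0 0 0 0 0;0 0 0 0 0 0;0 0 0 0 0 0;0 0 0 0 0 0"
}}

```text
time: 23.6
tool_pos: [0.6007, 0.2467, 0.0938]
ee_rot: [3.139, 0.002, 2.463]
wrist_force: [0.3, 0.7, -0.6]
width: 0.0585
```

```bash
python3 - <<'E'
from h import *
go(.6,.2448,.0751);im,P=grab('wrist','w7.png')
im2,_=grab('side');cv2.imwrite('pics/s7.png',np.hstack([cv2.resize(im[60:300,140:400],(520,480)),cv2.resize(im2[110:230,230:310],None,fx=3.5,fy=4)]))
E
```

```text
shift cm [-0.06 -0.19  1.87] dist 1.9 then turn z 0 pose [0.6007 0.2467 0.0938] [3.139e+00 2.000e-03 2.463e+00]
```

View pics/s7.png

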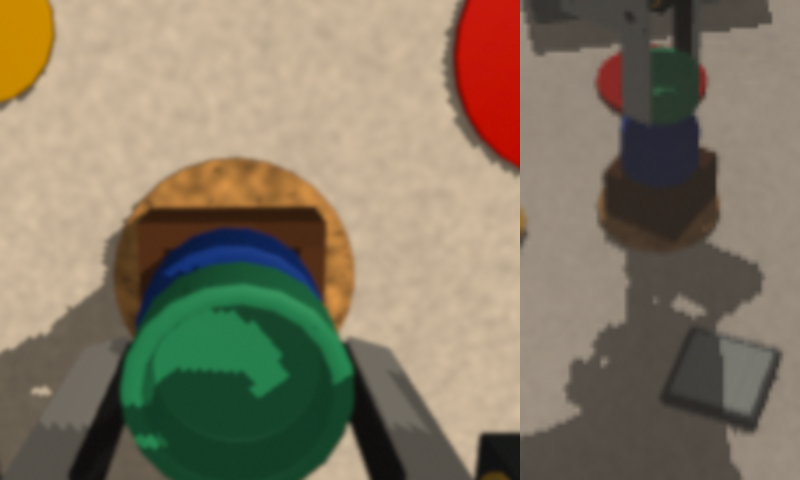

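>>> {"op": "step_arm", "data": {
  "increments": "-0.05 -0.18 0.5 0 0 0;0 0 0.4 0 0 0;0 0 0.2 0 0 0;0 0 0 0 0 0;0 0 0 0 0 0"
}}

```text
time: 24.2
tool_pos: [0.5989, 0.2449, 0.0809]
ee_rot: [-3.141, -0.0, 2.463]
wrist_force: [0.3, 0.1, -0.8]
width: 0.0588
```

>>> {"op": "step_arm", "data": {
  "increments": "0 0 0 0 0 0;0 0 0 0 0 0"
}}

```text
time: 24.4
tool_pos: [0.5992, 0.2449, 0.0813]
ee_rot: [3.141, 0.0, 2.463]
wrist_force: [-0.5, 0.0, -0.3]
width: 0.0585
```

```bash
python3 - <<'E'
from h import *
go(.6,.2448,.0751)
E
```

```text
shift cm [-0.07  0.04  0.62] dist 0.6 then turn z 0 pose [0.5992 0.2449 0.0813] [3.141 0.    2.463]
```

>>> {"op": "step_arm", "data": {
  "increments": "-0.05 0.05 0.2 0 0 0;0 0 0.15 0 0 0;0 0 0.1 0 0 0;0 0 0 0 0 0;0 0 0 0 0 0"
}}

```text
time: 24.9
tool_pos: [0.5997, 0.2449, 0.0765]
ee_rot: [-3.142, -0.0, 2.463]
wrist_force: [0.0, -0.4, 0.4]
width: 0.0585
```

>>> {"op": "step_arm", "data": {
  "increments": "0 0 0.1 0 0 0;0 0 0 0 0 0;0 0 0 0 0 0"
}}

```text
time: 25.2
tool_pos: [0.5997, 0.2449, 0.0756]
ee_rot: [3.142, -0.0, 2.463]
wrist_force: [0.3, -0.3, -1.1]
width: 0.0588
```

>>> {"op": "step_arm", "data": {
  "increments": "0 0 0.06 0 0 0;0 0 0 0 0 0;0 0 0 0 0 0"
}}

```text
time: 25.5
tool_pos: [0.5998, 0.2449, 0.0751]
ee_rot: [3.141, 0.0, 2.463]
wrist_force: [-1.3, 0.6, 0.1]
width: 0.0589
```

>>> {"op": "step_arm", "data": {
  "increments": "0 0 0.06 0 0 0;0 0 0 0 0 0;0 0 0 0 0 0"
}}

```text
time: 25.8
tool_pos: [0.5998, 0.2449, 0.075]
ee_rot: [3.141, 0.0, 2.463]
wrist_force: [-1.8, -0.3, 2.8]
width: 0.0589
```

>>> {"op": "step_arm", "data": {
  "increments": "0 0 0 0 0 0;0 0 0 0 0 0;0 0 0 0 0 0;0 0 0 0 0 0;0 0 0 0 0 0",
  "claw": -1
}}

```text
time: 26.3
tool_pos: [0.5997, 0.2449, 0.0742]
ee_rot: [-3.141, -0.0, 2.463]
wrist_force: [0.1, -0.4, -0.0]
width: 0.093
```

>>> {"op": "step_arm", "data": {
  "increments": "0 0 -2 0 0 0;0 0 -4 0 0 0;0 0 -4 0 0 0;0 0 -4 0 0 0;0 0 -2 0 0 0"
}}

```text
time: 26.8
tool_pos: [0.6009, 0.2453, 0.2396]
ee_rot: [3.136, 0.004, 2.463]
wrist_force: [-0.2, -0.8, -0.7]
width: 0.0943
```

>>> {"op": "step_arm", "data": {
  "increments": "0 0 0 0 0 0;0 0 0 0 0 0;0 0 0 0 0 0;0 0 0 0 0 0"
}}

```text
time: 27.2
tool_pos: [0.5989, 0.2446, 0.2316]
ee_rot: [-3.138, -0.003, 2.463]
wrist_force: [-0.0, 0.2, -0.4]
width: 0.094
```

```bash
python3 - <<'E'
from h import *
im,P=grab('wrist','w8.png');o=get_obs();print(o['tool_pos'],o['ee_rot'])
im2,_=grab('side');cv2.imwrite('pics/s8.png',np.hstack([cv2.resize(im[60:300,140:400],(520,480)),cv2.resize(im2[110:230,230:310],None,fx=3.5,fy=4)]))
c=blobs(im,'jade',400)[0];prof(im,c);x,y,w,h=cv2.boundingRect(c)
p=cast((x+w/2,y+h/2+1.2),.098,P)[0];print(p,toolxy(p))
go(.463,.232,.17)
E
```

```text
[0.59900323 0.24466354 0.23196763] [-3.13833456e+00 -2.28385397e-03  2.46281338e+00]
box 229 156 61 62
rows from 153 [63, 67, 68, 63, 70, 86, 106, 117, 117, 112, 100, 84, 68, 61, 59, 66, 80, 94, 104, 110, 111, 112, 112, 112, 112, 112, 112, 112, 112, 112, 112, 112, 112, 112, 112, 112, 112, 112, 112, 112, 112, 112, 111, 112, 111, 112, 112, 113, 112, 113, 113, 113, 114, 111, 101, 85, 75, 71, 72, 73, 85, 105, 114, 114, 110, 118, 137, 162]
cols from 226 [67, 63, 60, 81, 99, 108, 112, 111, 102, 89, 87, 98, 109, 113, 112, 113, 113, 113, 112, 112, 112, 113, 113, 112, 113, 112, 112, 112, 112, 112, 112, 112, 112, 112, 112, 112, 112, 112, 112, 112, 112, 111, 112, 112, 111, 110, 103, 90, 76, 64, 59, 59, 58, 59, 58, 57, 55, 53, 61, 79, 97, 106, 110, 111, 104, 96, 117]
[0.59701207 0.246454   0.098     ] [0.00254157 0.00035153 0.13443176]
shift cm [ 9.79 -9.52  6.29] dist 15.0 then turn z 0 pose [0.5992 0.2447 0.2324] [-3.139e+00 -2.000e-03  2.463e+00]
```

View pics/s8.png

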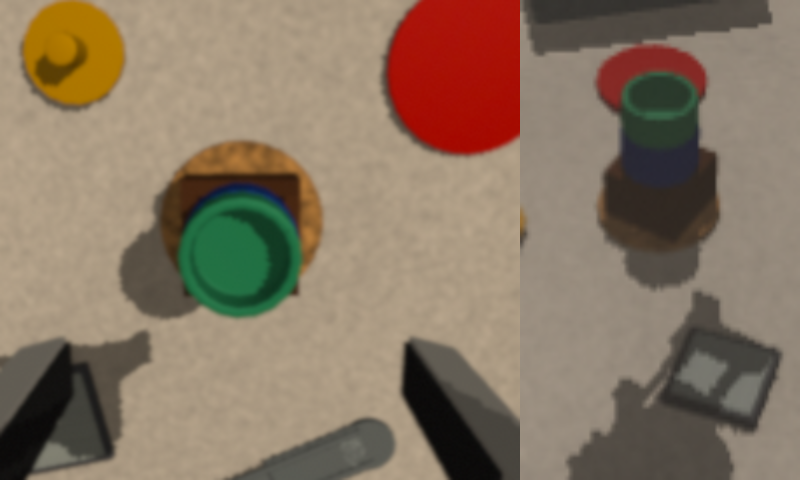

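>>> {"op": "step_arm", "data": {
  "increments": "1.5 -1.5 0.5 0 0 0;2.5 -2.4 1 0 0 0;2.5 -2.4 1.5 0 0 0;2.3 -2.2 1.5 0 0 0;1 -1 1.5 0 0 0"
}}

```text
time: 27.8
tool_pos: [0.4613, 0.2323, 0.1736]
ee_rot: [-3.141, -0.001, 2.464]
wrist_force: [-0.2, 0.3, 0.4]
width: 0.0939
```

>>> {"op": "step_arm", "data": {
  "increments": "0 0 0 0 0 0;0 0 0 0 0 0;0 0 0 0 0 0;0 0 0 0 0 0;0 0 0 0 0 0"
}}

```text
time: 28.3
tool_pos: [0.4648, 0.2326, 0.1749]
ee_rot: [3.141, 0.001, 2.462]
wrist_force: [-1.0, 0.6, -0.8]
width: 0.0939
```

```bash
python3 - <<'E'
from h import *
im,P=grab('wrist','w9.png');o=get_obs();print(o['tool_pos'],o['ee_rot'])
for c in blobs(im,'brass',300)[:4]:
    x,y,w,h=cv2.boundingRect(c);print(x,y,w,h,cast((x+w/2,y+h/2),.011,P)[0])
cv2.imwrite('pics/w9c.png',cv2.resize(im[120:250,190:330],None,fx=4,fy=4,interpolation=cv2.INTER_CUBIC))
E
```

```text
[0.46462044 0.23254387 0.17476929] [3.14088470e+00 3.86216109e-04 2.46239777e+00]
231 0 84 88 [0.36882346 0.32760884 0.011     ]
230 151 56 55 [0.4602688 0.2356281 0.011    ]
29 296 42 69 [ 0.44788037 -0.07122474  0.011     ]
299 223 85 70 [0.58772425 0.25123136 0.011     ]
```

View pics/w9c.png

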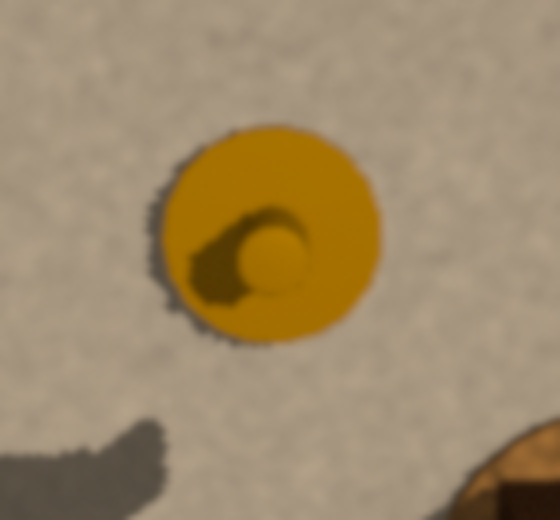

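```bash
python3 - <<'E'
from h import *
P=pose('wrist')
for q,z in (((258.2,185),.04),((258,178.6),.011)):
    w=cast(q,z,P)[0];print(w,toolxy(w)*100)
E
```

```text
[0.46047663 0.23543025 0.04      ] [ 0.50893875 -0.04525863 13.47670519]
[0.46007848 0.23551976 0.011     ] [ 0.5466604  -0.06535714 16.37667734]
```

>>> {"op": "step_arm", "data": {
  "increments": "0.3 0 4 0 0 0;0 0 4 0 0 0;0 0 4 0 0 0;0 0 2 0 0 0;0 0 1 0 0 0"
}}

```text
time: 28.85
tool_pos: [0.46, 0.2337, 0.0217]
ee_rot: [-3.138, -0.002, 2.463]
wrist_force: [-0.4, 0.5, -0.1]
width: 0.094
```

>>> {"op": "step_arm", "data": {
  "increments": "0 0 0 0 0 0;0 0 0 0 0 0;0 0 0 0 0 0;0 0 0 0 0 0;0 0 0 0 0 0"
}}

```text
time: 29.35
tool_pos: [0.4622, 0.2347, 0.0255]
ee_rot: [3.14, 0.001, 2.463]
wrist_force: [-0.2, 0.5, -0.3]
width: 0.0938
```

```bash
python3 - <<'E'
from h import *
go(.4622,.2341,.0155);p=toolxy([.4603,.2355,.04])*100;print(p)
E
```

```text
shift cm [-0.03 -0.05  1.  ] dist 1.0 then turn z 0 pose [0.4622 0.2347 0.0255] [3.140e+00 1.000e-03 2.463e+00]
[ 0.19835345 -0.05111422 -1.44905926]
```

>>> {"op": "step_arm", "data": {
  "increments": "0 0 0.5 0 0 0;0 0 0.4 0 0 0;0 0 0 0 0 0;0 0 0 0 0 0;0 0 0 0 0 0"
}}

```text
time: 29.85
tool_pos: [0.4615, 0.2344, 0.0153]
ee_rot: [3.142, -0.0, 2.463]
wrist_force: [0.1, -0.2, -0.2]
width: 0.0938
```

>>> {"op": "step_arm", "data": {
  "increments": "0 0 0 0 0 0;0 0 0 0 0 0;0 0 0 0 0 0;0 0 0 0 0 0;0 0 0 0 0 0",
  "claw": 1
}}

```text
time: 30.35
tool_pos: [0.4615, 0.2344, 0.0154]
ee_rot: [3.141, 0.0, 2.463]
wrist_force: [0.3, 0.9, 0.2]
width: 0.0573
```

>>> {"op": "step_arm", "data": {
  "increments": "0 0 0 0 0 0;0 0 0 0 0 0;0 0 0 0 0 0;0 0 0 0 0 0;0 0 0 0 0 0"
}}

```text
time: 30.85
tool_pos: [0.4615, 0.2344, 0.0154]
ee_rot: [3.141, 0.0, 2.463]
wrist_force: [-2.2, -0.7, -0.6]
width: 0.0173
```

>>> {"op": "step_arm", "data": {
  "increments": "0 0 -2 0 0 0;0 0 -4 0 0 0;0 0 -4 0 0 0;0 0 -4 0 0 0;0 0 -2 0 0 0"
}}

```text
time: 31.35
tool_pos: [0.4629, 0.2349, 0.1797]
ee_rot: [3.136, 0.003, 2.463]
wrist_force: [0.3, 0.4, -1.8]
width: 0.0172
```

>>> {"op": "step_arm", "data": {
  "increments": "-1 1 0 0 0 0;-2.5 2.4 0 0 0 0;-3 2.8 0 0 0 0;-2.5 2.3 0 0 0 0;-1 1 0 0 0 0"
}}

```text
time: 31.85
tool_pos: [0.6012, 0.245, 0.1737]
ee_rot: [-3.141, -0.0, 2.462]
wrist_force: [-0.2, -0.3, -1.9]
width: 0.0172
```

>>> {"op": "step_arm", "data": {
  "increments": "0 0 1 0 0 0;0 0 1 0 0 0;0 0 0 0 0 0;0 0 0 0 0 0;0 0 0 0 0 0"
}}

```text
time: 32.35
tool_pos: [0.5984, 0.2457, 0.1561]
ee_rot: [3.141, 0.0, 2.463]
wrist_force: [-0.5, 0.0, -0.7]
width: 0.0177
```

```bash
python3 - <<'E'
from h import *
go(.5989,.2456,.1084);im,P=grab('wrist','w10.png');print(get_obs()['width'])
im2,_=grab('side');cv2.imwrite('pics/s10.png',np.hstack([cv2.resize(im[60:300,140:400],(520,480)),cv2.resize(im2[80:200,230:310],None,fx=3.5,fy=4)]))
E
```

```text
shift cm [-0.04  0.02  4.77] dist 4.8 then turn z 0 pose [0.5984 0.2457 0.1561] [3.141 0.    2.463]
0.01722761129490161
```

View pics/s10.png

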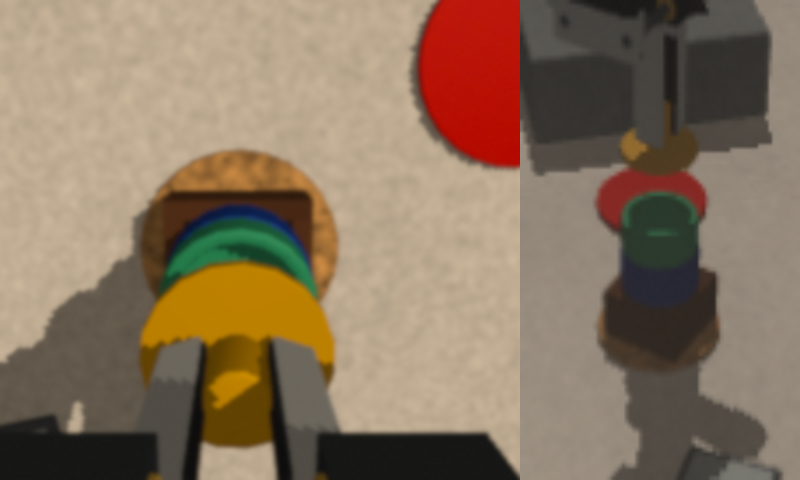

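Lid is held level above the dish, column aligned. Descend.

>>> {"op": "step_arm", "data": {
  "increments": "0 0 1.5 0 0 0;0 0 1.5 0 0 0;0 0 0.6 0 0 0;0 0 0 0 0 0;0 0 0 0 0 0"
}}

```text
time: 32.95
tool_pos: [0.5988, 0.2455, 0.1188]
ee_rot: [-3.141, -0.001, 2.463]
wrist_force: [0.1, 0.3, -0.4]
width: 0.0174
```

>>> {"op": "step_arm", "data": {
  "increments": "0 0 0 0 0 0;0 0 0 0 0 0;0 0 0 0 0 0"
}}

```text
time: 33.25
tool_pos: [0.5993, 0.2456, 0.1201]
ee_rot: [3.141, 0.001, 2.463]
wrist_force: [-0.0, 0.2, -1.6]
width: 0.0173
```

```bash
python3 - <<'E'
from h import *
go(.5989,.2456,.1084)
E
```

```text
shift cm [ 0.03 -0.03  1.17] dist 1.2 then turn z 0 pose [0.5993 0.2456 0.1201] [3.141e+00 1.000e-03 2.463e+00]
```

>>> {"op": "step_arm", "data": {
  "increments": "0 0 0.3 0 0 0;0 0 0.3 0 0 0;0 0 0.2 0 0 0;0 0 0 0 0 0;0 0 0 0 0 0"
}}

```text
time: 33.75
tool_pos: [0.5989, 0.2455, 0.1112]
ee_rot: [-3.141, -0.0, 2.463]
wrist_force: [-0.3, 0.4, -1.3]
width: 0.0174
```

>>> {"op": "step_arm", "data": {
  "increments": "0 0 0.1 0 0 0;0 0 0.1 0 0 0;0 0 0 0 0 0;0 0 0 0 0 0"
}}

```text
time: 34.15
tool_pos: [0.599, 0.2455, 0.1094]
ee_rot: [3.142, -0.0, 2.463]
wrist_force: [-0.0, -0.3, -1.2]
width: 0.0173
```

>>> {"op": "step_arm", "data": {
  "increments": "0 0 0.08 0 0 0;0 0 0 0 0 0;0 0 0 0 0 0"
}}

```text
time: 34.45
tool_pos: [0.5989, 0.2455, 0.1086]
ee_rot: [3.142, -0.0, 2.463]
wrist_force: [-0.2, -0.2, -1.5]
width: 0.0172
```

>>> {"op": "step_arm", "data": {
  "increments": "0 0 0.06 0 0 0;0 0 0 0 0 0;0 0 0 0 0 0"
}}

```text
time: 34.75
tool_pos: [0.5991, 0.2455, 0.1084]
ee_rot: [3.141, 0.0, 2.463]
wrist_force: [-1.7, 0.1, 0.7]
width: 0.0173
```

>>> {"op": "step_arm", "data": {
  "increments": "0 0 0.05 0 0 0;0 0 0 0 0 0;0 0 0 0 0 0"
}}

```text
time: 35.05
tool_pos: [0.5991, 0.2456, 0.1084]
ee_rot: [3.141, 0.001, 2.463]
wrist_force: [-2.1, 0.5, 5.4]
width: 0.0175
```

>>> {"op": "step_arm", "data": {
  "increments": "0 0 -0.05 0 0 0;0 0 0 0 0 0"
}}

```text
time: 35.25
tool_pos: [0.5991, 0.2456, 0.1084]
ee_rot: [3.141, 0.0, 2.463]
wrist_force: [-1.5, -1.8, 5.3]
width: 0.0174
```

>>> {"op": "step_arm", "data": {
  "increments": "0 0 0 0 0 0;0 0 0 0 0 0;0 0 0 0 0 0;0 0 0 0 0 0;0 0 0 0 0 0",
  "claw": -1
}}

```text
time: 35.75
tool_pos: [0.5989, 0.2455, 0.1076]
ee_rot: [-3.141, -0.0, 2.463]
wrist_force: [0.7, -0.6, -0.3]
width: 0.0542
```

>>> {"op": "step_arm", "data": {
  "increments": "0 0 0 0 0 0;0 0 0 0 0 0;0 0 0 0 0 0;0 0 0 0 0 0;0 0 0 0 0 0"
}}

```text
time: 36.25
tool_pos: [0.599, 0.2455, 0.108]
ee_rot: [3.141, 0.0, 2.463]
wrist_force: [0.1, 0.6, -0.1]
width: 0.093
```

>>> {"op": "step_arm", "data": {
  "increments": "0 0 -2 0 0 0;0 0 -3 0 0 0;0 0 -3 0 0 0;0 0 -3 0 0 0;0 0 -1 0 0 0"
}}

```text
time: 36.75
tool_pos: [0.6003, 0.246, 0.2326]
ee_rot: [3.136, 0.004, 2.463]
wrist_force: [-0.1, 0.2, -0.0]
width: 0.0935
```

>>> {"op": "step_arm", "data": {
  "increments": "0 0 0 0 0 0;0 0 0 0 0 0;0 0 0 0 0 0;0 0 0 0 0 0;0 0 0 0 0 0"
}}

```text
time: 37.25
tool_pos: [0.5985, 0.2454, 0.2265]
ee_rot: [-3.14, -0.001, 2.463]
wrist_force: [0.5, 0.3, -0.9]
width: 0.0938
```

```bash
python3 - <<'E'
from h import *
im,P=grab('wrist','w11.png');o=get_obs();print(o['tool_pos'],o['ee_rot'],o['time'],o['width'])
im2,_=grab('side');cv2.imwrite('pics/s11.png',np.hstack([cv2.resize(im[60:300,140:400],(520,480)),cv2.resize(im2[80:200,230:310],None,fx=3.5,fy=4)]))
E
```

```text
[0.59865113 0.24543644 0.22692162] [-3.14024068e+00 -9.93416659e-04  2.46279434e+00] 37.3 0.09387562685969342
```

View pics/s11.png

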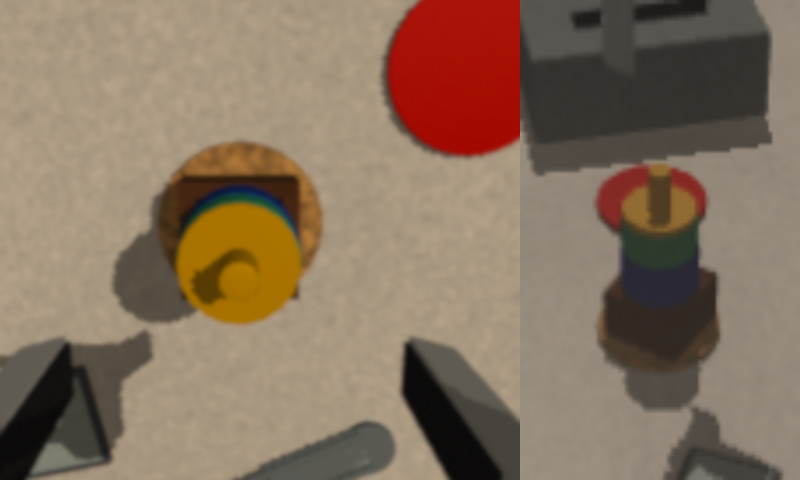

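```bash
python3 - <<'E'
from h import *
P=pose('wrist')
for q,z in (((259.2,191.2),.104),((259.5,200.5),.133)): print(cast(q,z,P)[0])
print(close_job())
E
```

```text
[0.59753525 0.2469169  0.104     ]
[0.59849233 0.24638614 0.133     ]
the job is handed in; nothing more can be done
None
```

The tower is built on the cork coaster, bottom up: walnut tray, blue pot, jade dish, brass lid. I handed it in at about 37 s of robot time, well under the 134 s limit. No verdict came back.

- **Heights:** I lowered each piece slowly until the wrist force turned upward. The pot, dish and lid all came to rest within a fraction of a millimetre of their expected seated heights, and the tray within about 0.5 mm.
- **Alignment:** in the last wrist measurements the tray, pot, dish and lid axes agree to about 2 mm (x 0.597–0.598, y 0.245–0.247), against the 6 mm allowed. The tray is about 2 mm from the cork's centre.
- **Final look:** the last side and wrist pictures show the tower straight, the gripper open and clear about 10 cm above it. I never went near the atomiser, mirror or shoe horn, but I did not re-measure their positions at the end.
- **Slight disagreements:** the fingers read 58.9 mm on the 60 mm dish; pictures showed it held level and seated normally. The plate and knob readings of the lid's centre differ by about 1 mm, within the camera's error.

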